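# Count three loose caps off the tray into the tub

## Robot

A 6-joint arm with a two-finger parallel gripper is mounted at the origin on the work surface. World frame = base frame: x ahead of the robot, y to its left, z up, the work surface at z = 0. Lengths are in m, angles in degrees, forces in N, time in s.
With the tool pointing down it reaches from about 0.4 to 0.825 m from the base axis. Payload 7 kg.
Tool frame: the origin (TCP) lies midway between the tips of the shut fingers; the grasp point (between the pads) lies 19 mm behind it; z points along the fingers, y is the line along which they close (so a half turn about z gives the same grasp; the last joint's range is limited). The gripper opens to 88 mm and grips with 3 to 60 N. Pads are 19 mm wide; open, the fingers measure 130 mm over their backs; the gripper's body (78 mm by 193 mm) begins 47 mm behind the grasp point.
Start: joints at [79.876, 20.546, 0.682, 0, -70.136, -16.507], TCP at [0.303, 0.603, 0.227] pointing down, gripper open.
Joint ranges: [-176.03, 176.03], [-82.01, 121.73], [-58.28, 71.71], [-173.87, 95.51], [-174.79, -0.11], [-173.66, 173.66]. Speed limits (degrees/s): [136.94, 136.94, 172.46, 180, 180, 180].

## Interface

Orientations are given as [roll, pitch, yaw] about the fixed x, y, z axes, in that order (R = Rz(yaw) Ry(pitch) Rx(roll)).
In Python, from plant import r gives the robot as it stands. The module is installed in compiled form; this text tells all that it offers.
- The arm moves only by the tool play_rows, never from a script. Its argument "rows" is a list of rows, each an object with "slide": the shift along the tool's x, y, z as a fraction of full scale, a list of three; "delta_rot": the turn, a rotation vector about the tool's x, y, z as a fraction of full scale, a list of three; "fingers": the opening, from -1 (shut) to 1 (fully open). In form: [{"slide": [x, y, z], "delta_rot": [rx, ry, rz], "fingers": fingers}, ...]. A call has 1 to 8 rows; each row shifts and turns the commanded pose from where the row before left it, along the tool's axes as they then stand; what a row does not reach is not made up. Full scale, the value 1, is 0.15 m for a shift and 0.08 rad for a turn. A row lasts 1/8 s, in which the tool goes at most 62.5 mm and 10.7 degrees, less where a joint would pass 70% of its speed; a pose out of reach is approached as far as the arm can. A call with a number of a shift or a turn outside -1 to 1 is refused whole. A call with a gripper value outside its range is refused whole. The fingers move at their own pace and stop on an object; "squeeze" is the grip in N (left out, the last holds). Time passes only in rows, so rows that do not move let the fingers close. It gives the time, the measured TCP pose, the force, the opening and the grip force at its end, in the units of the state.
- r.get_state(): the state, without advancing time (a new reading comes with each control period).
- r.capture(name): name is "side" or "top" or "wrist"; returns a dict with "image" (480x640x3 uint8, blue, green, red), "fx", "fy", "cx", "cy" (pixels), "R" (3x3) and "t" (3): a world point X has camera coordinates R X + t; the wrist camera has in their place "T_tool_cam" (4x4, takes a point from camera to tool coordinates, whose origin is the TCP and whose axes are the flange's). Camera axes: x right, y down, z forward; pixel columns grow to the right and rows downward; lengths in m; the calibration is good to about 2 mm. A picture is of the moment at which its call begins: read the wrist's pose just before it. There is no depth.
- r.close_job(): hands the job in; it is judged then, once.
The state is a dict: "time_s": time; "joints": joint angles; "qd": joint speeds; "joint_torque": joint torques, N m; "tcp_pos": TCP position; "eef_rot": TCP orientation; "contact_force": force on the tool from outside, world axes, zero at the start; "moment": the same for the moment, N m; "gripper_width": finger opening in m; "gripper_force": force on a finger pad.
Only numpy, scipy, OpenCV 4.12 (cv2) and the standard library are available. Lean on these libraries where they do the work, as an engineer would, in place of code of your own. Each camera call takes 0.05 s, during which the arm holds its last target. There are 200 camera calls.

## Task

Count the three loose screw caps off the steel counting tray: with the fingertips, slide them along the deck one at a time through the narrow gate where the tray's walls converge, so that each drops through the slot into the tub below before the next one follows. Do not pick caps up or lift them over the walls, leave the capped jar and the grey decapping tool standing where they are on the tray, and do not disturb the things around the tray.

Things in the scene. Friction and masses are not known exactly. Their poses are not given: they have to be found in the camera images.
- tray: fixed steel counting tray on a white stand, turned by up to 35 degrees. Origin on the table below the deck; x points from the gate to the tray's back, y to its left (robot's left at zero yaw), z up. Flat deck 80 mm above the table, inside 270 mm wide (y -135 to 135 mm) and 200 mm long on the middle line (x -95 to 105 mm). Side and back rims 12 mm high
- gate (a point): middle of the gate, on the deck's lip, 80 mm above the table (tray x -95 mm). Front walls 20 mm high, 4 mm thick converge from tray (x -55, y +-135 mm) to (x -95, y +-25 mm), leaving this 50 mm opening. The deck ends here: a cap pushed along the tray's -x until its centre is some 4 mm past this point tips over the lip and falls
- slot (a point): middle of the drop slot in the dark grey lid of the clear tub docked under the gate; slot 63 mm along x by 68 mm along y, starting right at the gate, 5 mm lower than the deck
- tub (a point): middle of the tub's floor, 4 mm above the table; the fixed clear tub is 118 mm long (tray x), 124 mm wide and 68 mm deep inside
- cap1_mid (a point): one of three identical purple screw caps (ribbed disc, 34 mm across, 16 mm tall, 12 g) lying flat, closed side up, on the tray's deck; the point is the cap's centre, half-way up (8 mm above the deck). It slides when pushed; it does not roll while flat
- cap2_mid (a point): one of three identical purple screw caps (ribbed disc, 34 mm across, 16 mm tall, 12 g) lying flat, closed side up, on the tray's deck; the point is the cap's centre, half-way up (8 mm above the deck). It slides when pushed; it does not roll while flat
- cap3_mid (a point): one of three identical purple screw caps (ribbed disc, 34 mm across, 16 mm tall, 12 g) lying flat, closed side up, on the tray's deck; the point is the cap's centre, half-way up (8 mm above the deck). It slides when pushed; it does not roll while flat
- jar_mid (a point): white specimen jar with the same purple cap screwed on, 36 mm across, 46 mm tall, 60 g, standing loose near a front corner of the deck; the point is its centre, half-way up. To be left standing
- decapper_mid (a point): dark grey waisted hand decapping tool, 34 mm across, 40 mm tall, 45 g, standing loose near the other front corner of the deck; centre, half-way up. To be left standing
- tube_rack_mid (a point): loose white tube rack with capped blood tubes, 160 by 48 mm, 84 mm tall with its tubes, on the table at the tray's +y side; centre of the rack, 28 mm above the table. Bystander
- dishes_mid (a point): loose stack of three clear dishes, 60 mm across, 43 mm tall, on the table at the tray's -y side; centre. Bystander
- marker_mid (a point): loose marker pen lying on the table behind the tray, 135 mm long, 12 mm thick; centre. Bystander
- tape_mid (a point): loose roll of label tape on the table, 56 mm across, 19 mm tall; centre. Bystander
There are look-alikes about, which are no part of the job. What is shaped like the part that bears cap2_mid but yellow is not meant.

How it is judged (in metres and radians):
On the way, in this order (a step that is already met when the one before it is completed fails the run):
1. one cap lies in the tub while the other two are still on the deck ((((z of cap1_mid in the frame of tray below 0.06 m and x of cap1_mid in the frame of tray between -0.176 and -0.052 m and y of cap1_mid in the frame of tray between -0.064 and 0.064 m) and (z of cap2_mid in the frame of tray above 0.08 m and x of cap2_mid in the frame of tray above -0.095 m) and (z of cap3_mid in the frame of tray above 0.08 m and x of cap3_mid in the frame of tray above -0.095 m)) or ((z of cap1_mid in the frame of tray above 0.08 m and x of cap1_mid in the frame of tray above -0.095 m) and (z of cap2_mid in the frame of tray below 0.06 m and x of cap2_mid in the frame of tray between -0.176 and -0.052 m and y of cap2_mid in the frame of tray between -0.064 and 0.064 m) and (z of cap3_mid in the frame of tray above 0.08 m and x of cap3_mid in the frame of tray above -0.095 m)) or ((z of cap1_mid in the frame of tray above 0.08 m and x of cap1_mid in the frame of tray above -0.095 m) and (z of cap2_mid in the frame of tray above 0.08 m and x of cap2_mid in the frame of tray above -0.095 m) and (z of cap3_mid in the frame of tray below 0.06 m and x of cap3_mid in the frame of tray between -0.176 and -0.052 m and y of cap3_mid in the frame of tray between -0.064 and 0.064 m)))), for 0.2 s.
2. a second cap lies in the tub while the third is still on the deck ((((z of cap1_mid in the frame of tray below 0.06 m and x of cap1_mid in the frame of tray between -0.176 and -0.052 m and y of cap1_mid in the frame of tray between -0.064 and 0.064 m) and (z of cap2_mid in the frame of tray below 0.06 m and x of cap2_mid in the frame of tray between -0.176 and -0.052 m and y of cap2_mid in the frame of tray between -0.064 and 0.064 m) and (z of cap3_mid in the frame of tray above 0.08 m and x of cap3_mid in the frame of tray above -0.095 m)) or ((z of cap1_mid in the frame of tray below 0.06 m and x of cap1_mid in the frame of tray between -0.176 and -0.052 m and y of cap1_mid in the frame of tray between -0.064 and 0.064 m) and (z of cap2_mid in the frame of tray above 0.08 m and x of cap2_mid in the frame of tray above -0.095 m) and (z of cap3_mid in the frame of tray below 0.06 m and x of cap3_mid in the frame of tray between -0.176 and -0.052 m and y of cap3_mid in the frame of tray between -0.064 and 0.064 m)) or ((z of cap1_mid in the frame of tray above 0.08 m and x of cap1_mid in the frame of tray above -0.095 m) and (z of cap2_mid in the frame of tray below 0.06 m and x of cap2_mid in the frame of tray between -0.176 and -0.052 m and y of cap2_mid in the frame of tray between -0.064 and 0.064 m) and (z of cap3_mid in the frame of tray below 0.06 m and x of cap3_mid in the frame of tray between -0.176 and -0.052 m and y of cap3_mid in the frame of tray between -0.064 and 0.064 m)))), for 0.2 s.
3. all three caps lie in the tub (((z of cap1_mid in the frame of tray below 0.06 m and x of cap1_mid in the frame of tray between -0.176 and -0.052 m and y of cap1_mid in the frame of tray between -0.064 and 0.064 m) and (z of cap2_mid in the frame of tray below 0.06 m and x of cap2_mid in the frame of tray between -0.176 and -0.052 m and y of cap2_mid in the frame of tray between -0.064 and 0.064 m) and (z of cap3_mid in the frame of tray below 0.06 m and x of cap3_mid in the frame of tray between -0.176 and -0.052 m and y of cap3_mid in the frame of tray between -0.064 and 0.064 m))), for 0.2 s.
At the end, for the whole second after the job is handed in: all three caps lie at rest inside the tub (centres inside its walls and at least 20 mm below the deck), having dropped in one after another, and the jar and the decapping tool stand upright on the tray within 15 mm of where they were (z of each of cap1_mid, cap2_mid, cap3_mid in the frame of tray below 0.06 m and x of cap1_mid in the frame of tray between -0.176 and -0.052 m and y of cap1_mid in the frame of tray between -0.064 and 0.064 m and x of cap2_mid in the frame of tray between -0.176 and -0.052 m and y of cap2_mid in the frame of tray between -0.064 and 0.064 m and x of cap3_mid in the frame of tray between -0.176 and -0.052 m and y of cap3_mid in the frame of tray between -0.064 and 0.064 m and linear speed of each of cap1, cap2, cap3 below 0.02 m/s and distance of each of jar_mid, decapper_mid from where it was at the start of the episode below 0.015 m and angle between each of jar_mid, decapper_mid's own z axis and vertical below 0.2 rad); the robot touches nothing.
It fails at once if a cap is lifted more than 14 mm off the deck (z of any of cap1_mid, cap2_mid, cap3_mid in the frame of tray above 0.102 m).
It fails at once if the jar or the decapping tool is tipped or shifted by more than 15 mm (not (distance of each of jar_mid, decapper_mid from where it was at the start of the episode below 0.015 m and angle between each of jar_mid, decapper_mid's own z axis and vertical below 0.2 rad)).
It fails at once if something around the tray is shifted by more than 20 mm (distance of any of tube_rack_mid, dishes_mid, marker_mid, tape_mid from where it was at the start of the episode above 0.02 m).
It also fails if it takes over 58 s, if anything falls off the work surface, if the arm or the gripper's body presses on something with over 40 N, if the wrist force passes 120 N, or if a joint passes its speed limit or range.

## Working session

There is one attempt and no reset: what is moved stays moved. The work goes in short steps, Python scripts to look and compute and a tool call to move; the robot and the scene stay as the last step left them, time stands still between calls to the robot, and variables do not carry over. Pictures are saved under pics/ and viewed, at most 10 in all, crops included, and the job is handed in when it is done.

Besides the shell and the picture viewer there is one more tool, called after "Call:" as name(argument=value, ...) on one line, values as JSON. play_rows: Moves the arm, as the interface text tells. Shift numbers are shares of 0.15 m and turn numbers shares of 0.08 rad, none past 1 either way. Its arguments: {"type":"object","properties":{"rows":{"type":"array"},"squeeze":{"type":"number"}},"required":["rows"]}

```bash
mkdir -p pics; python3 - <<'E'
from plant import r
import cv2,pickle
d={}
for n in("top","side"):
    c=r.capture(n);d[n]=c;cv2.imwrite(f"pics/{n}0.png",c["image"]);print(n,c["fx"],c["cx"],c["R"],c["t"])
pickle.dump(d,open("cal.pkl","wb"))
s=r.get_state();print(s["tcp_pos"],s["eef_rot"],s["time_s"],s["gripper_width"])
E
```

```text
top 593.9195105198388 327.07117060073335 [[-1.40342864e-04 -9.99972341e-01 -7.43620423e-03]
 [-9.91811082e-01  1.08889402e-03 -1.27709013e-01]
 [ 1.27713578e-01  7.35738671e-03 -9.91783803e-01]] [0.1277222  0.54604477 1.19482263]
side 576.6689533997302 318.9943111727777 [[ 0.84837643 -0.52910111 -0.01759121]
 [-0.32410784 -0.4928367  -0.80750609]
 [ 0.41858277  0.69077059 -0.58959686]] [-0.39313913  0.32922913  0.82590149]
[0.30239298 0.60299438 0.22570258] [ 1.79914792e+02 -7.68973226e-03 -2.66366660e+01] 0.1 0.08782455343040152
```

View pics/top0.png

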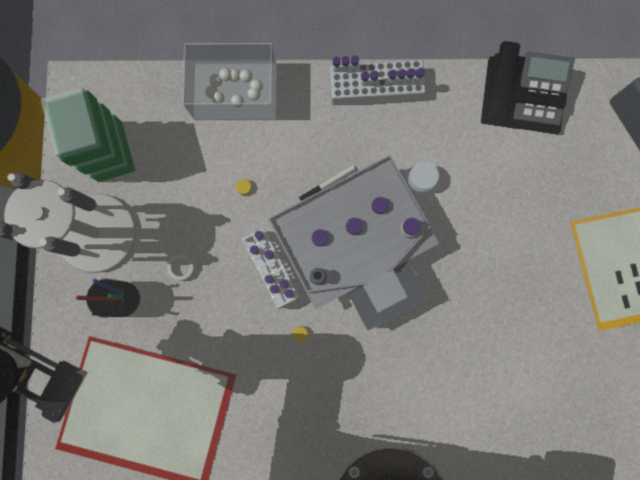

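View pics/side0.png

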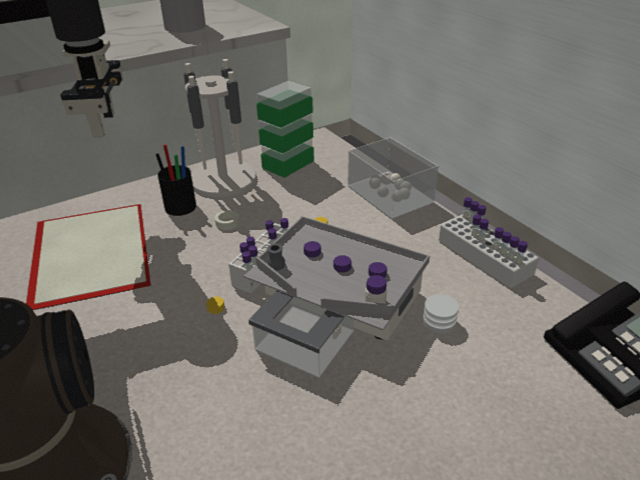

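The top view shows loose purple caps at about (320,238), (355,227) and (380,205). The possible mix-ups are the capped jar at (412,227), the yellow caps at (244,187) and (301,333), and the purple tube caps in the racks at (270,265) and (380,70). The decapper is at (318,276), the gate at about (360,290), and the slot at about (385,290).

```bash
cat > h.py <<'E'
import numpy as np,cv2,pickle
def ray(c,u,v,z):
    R=np.array(c["R"]);t=np.array(c["t"]).ravel();o=-R.T@t
    d=R.T@np.array([(u-c["cx"])/c["fx"],(v-c["cy"])/c["fy"],1]);return o+d*(z-o[2])/d[2]
def proj(c,X):
    p=np.array(c["R"])@X+np.array(c["t"]).ravel();return c["fx"]*p[0]/p[2]+c["cx"],c["fy"]*p[1]/p[2]+c["cy"]
def purple(im,amin=40):
    h=cv2.cvtColor(im,cv2.COLOR_BGR2HSV);m=cv2.inRange(h,(115,70,20),(150,255,255))
    n,l,s,ce=cv2.connectedComponentsWithStats(m)
    return [(ce[i],s[i,4]) for i in range(1,n) if s[i,4]>=amin]
E
python3 - <<'E'
from h import *
d=pickle.load(open("cal.pkl","rb"))
for n in d:
    for c,a in purple(d[n]["image"]): print(n,c.round(1),a,ray(d[n],*c,.094).round(4),ray(d[n],*c,.124).round(4))
im=d["top"]["image"][140:340,235:455];cv2.imwrite("pics/crop.png",cv2.resize(im,None,fx=3,fy=3,interpolation=cv2.INTER_CUBIC))
E
```

```text
top [335.9  60.7] 46 [0.9028 0.1089 0.094 ] [0.8895 0.1091 0.124 ]
top [345.  60.] 49 [0.9042 0.0901 0.094 ] [0.8909 0.0908 0.124 ]
top [354.3  59.6] 47 [0.9049 0.0712 0.094 ] [0.8916 0.0724 0.124 ]
top [410.8  72.5] 51 [ 0.8769 -0.0441  0.094 ] [ 0.8643 -0.0399  0.124 ]
top [420.1  72. ] 48 [ 0.8779 -0.0631  0.094 ] [ 0.8653 -0.0584  0.124 ]
top [373.9  74.6] 46 [0.8726 0.0313 0.094 ] [0.8601 0.0335 0.124 ]
top [392.3  73.6] 48 [ 0.8748 -0.0063  0.094 ] [ 0.8622 -0.0031  0.124 ]
top [401.5  73.2] 50 [ 0.8756 -0.0251  0.094 ] [ 0.863  -0.0214  0.124 ]
top [364.7  75.2] 44 [0.8714 0.0501 0.094 ] [0.8589 0.0518 0.124 ]
top [379.7 204.7] 199 [0.6027 0.0225 0.094 ] [0.5972 0.025  0.124 ]
top [353.9 225.7] 200 [0.5607 0.0738 0.094 ] [0.5562 0.075  0.124 ]
top [411.4 226. ] 208 [ 0.5601 -0.0396  0.094 ] [ 0.5556 -0.0355  0.124 ]
top [319.6 237.3] 198 [0.5378 0.1416 0.094 ] [0.534 0.141 0.124]
top [268.3 253.9] 43 [0.5049 0.2426 0.094 ] [0.5019 0.2394 0.124 ]
top [268.5 278.8] 40 [0.456  0.2415 0.094 ] [0.4543 0.2383 0.124 ]
top [283.2 283.4] 45 [0.447  0.2127 0.094 ] [0.4455 0.2102 0.124 ]
top [288.3 293.1] 41 [0.4281 0.2026 0.094 ] [0.4271 0.2004 0.124 ]
side [476.8 212.3] 351 [0.878  0.0538 0.094 ] [0.8419 0.023  0.124 ]
side [283.9 222.6] 63 [0.531  0.2382 0.094 ] [0.5109 0.1988 0.124 ]
side [270.6 229. ] 131 [0.498  0.2333 0.094 ] [0.4794 0.1942 0.124 ]
side [510.3 239. ] 333 [ 0.8649 -0.0485  0.094 ] [ 0.8295 -0.0746  0.124 ]
side [248.2 249.4] 290 [0.431 0.197 0.094] [0.4155 0.1596 0.124 ]
side [312.  248.8] 227 [0.5325 0.1325 0.094 ] [0.5123 0.098  0.124 ]
side [342.  263.5] 241 [0.555  0.0647 0.094 ] [0.5338 0.0334 0.124 ]
side [376.6 277.9] 520 [ 0.5833 -0.0023  0.094 ] [ 0.5608 -0.0306  0.124 ]
```

View pics/crop.png

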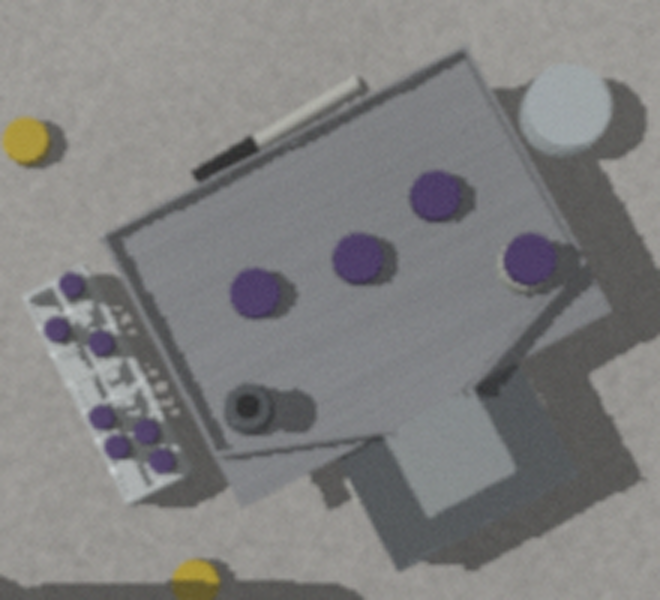

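The crop shows the three loose caps at (255,292), (358,258) and (436,195). The jar is at (530,260), the decapper at (248,408), and the gate between (388,433) and (480,390). Next I fit the tray pose.

```bash
cat >> h.py <<'E'
def T(p): # world->tray xy
    a=np.load("tray.npy");c,s=np.cos(a[2]),np.sin(a[2]);q=np.array(p)[:2]-a[:2];return np.array([c*q[0]+s*q[1],-s*q[0]+c*q[1]])
def W(p):
    a=np.load("tray.npy");c,s=np.cos(a[2]),np.sin(a[2]);return a[:2]+np.array([c*p[0]-s*p[1],s*p[0]+c*p[1]])
E
python3 - <<'E'
from h import *
from scipy.optimize import least_squares
d=pickle.load(open("cal.pkl","rb"));c=d["top"]
pts=[((107,238),(.108,.138,.092)),((463,50),(.108,-.138,.092)),((432,515),(-.158,.034,.075)),((516,470),(-.158,-.034,.075))]
w=[(ray(c,u/3+235,v/3+140,p[2])[:2],p) for (u,v),p in pts]
f=lambda a:np.concatenate([a[:2]+[np.cos(a[2])*p[0]-np.sin(a[2])*p[1],np.sin(a[2])*p[0]+np.cos(a[2])*p[1]]-q for q,p in w])
o=least_squares(f,[.55,.05,.5]);print(o.x,np.rad2deg(o.x[2]),(o.fun*1000).round(1));np.save("tray.npy",o.x)
for n,u,v,z in[("A",319.6,237.3,.095),("B",353.9,225.7,.095),("C",379.7,204.7,.095),("jar",411.4,226,.125),("dec",235+248/3,140+408/3,.12)]:
    p=ray(c,u,v,z);print(n,p.round(4),T(p).round(4))
print(W((-.095,0)))
E
```

```text
[0.54431473 0.07045385 0.4916144 ] 28.167430203624384 [ 0.3  4.2  3.5 -2.1 -3.3  1.1 -0.6 -3.2]
A [0.5376 0.1417 0.095 ] [0.0277 0.0659]
B [0.5606 0.074  0.095 ] [ 0.016  -0.0046]
C [0.6026 0.0226 0.095 ] [ 0.0288 -0.0697]
jar [ 0.5555 -0.0354  0.125 ] [-0.0401 -0.0986]
dec [0.4598 0.1448 0.12  ] [-0.0394  0.1054]
[0.4605654  0.02560913]
```

```bash
cat >> h.py <<'E'
from scipy.spatial.transform import Rotation as Ro
def go(goal,z=None):
    "print tool-frame shift in mm to tray goal (mm), and yaw error"
    from plant import r
    s=r.get_state();Rt=Ro.from_euler("xyz",s["eef_rot"],degrees=True).as_matrix();p=np.array(s["tcp_pos"])
    g=np.r_[W(np.array(goal)/1000),p[2] if z is None else z]
    print("t",s["time_s"],"tray",(T(p)*1000).round(1),"z",p[2].round(4),"rot",np.round(s["eef_rot"],2),"w",s["gripper_width"],"F",np.round(s["contact_force"],1))
    print("shift/0.15",(Rt.T@(g-p)/.15).round(3),"yawerr rad",np.deg2rad(np.rad2deg(np.load("tray.npy")[2])-s["eef_rot"][2]).round(4))
E
python3 -c "
from h import *;go((52,-5),.2)"
```

```text
t 0.1 tray [ 38.1 583.7] z 0.2257 rot [ 1.7991e+02 -1.0000e-02 -2.6640e+01] w 0.08782455343040152 F [-0.5 -0.3  0.5]
shift/0.15 [3.26  2.186 0.175] yawerr rad 0.9565
```

Call:
play_rows(rows=[{"slide": [0.27,0.18,0.01],"delta_rot": [0,0,0],"fingers": -0.5},{"slide": [0.27,0.18,0.01],"delta_rot": [0,0,0],"fingers": -0.5},{"slide": [0.27,0.18,0.01],"delta_rot": [0,0,0],"fingers": -0.5},{"slide": [0.27,0.18,0.01],"delta_rot": [0,0,0],"fingers": -0.5},{"slide": [0.27,0.18,0.01],"delta_rot": [0,0,0],"fingers": -0.5},{"slide": [0.27,0.18,0.01],"delta_rot": [0,0,0],"fingers": -0.5},{"slide": [0.27,0.18,0.01],"delta_rot": [0,0,0],"fingers": -0.5},{"slide": [0.27,0.18,0.01],"delta_rot": [0,0,0],"fingers": -0.5}])

```text
time_s: 1.1
tcp_pos: [0.4958, 0.2635, 0.2143]
eef_rot: [180.0, 0.0, -26.6]
contact_force: [0.1, 0.5, 0.6]
gripper_width: 0.0225
gripper_force: 0.0
```

Call:
play_rows(rows=[{"slide": [0.27,0.18,0.02],"delta_rot": [0,0,0],"fingers": -0.5},{"slide": [0.27,0.18,0.02],"delta_rot": [0,0,0],"fingers": -0.5},{"slide": [0.27,0.18,0.02],"delta_rot": [0,0,0],"fingers": -0.5},{"slide": [0.27,0.18,0.02],"delta_rot": [0,0,0],"fingers": -0.5},{"slide": [0,0,0],"delta_rot": [0,0,-1],"fingers": -0.5},{"slide": [0,0,0],"delta_rot": [0,0,-1],"fingers": -0.5},{"slide": [0,0,0],"delta_rot": [0,0,-1],"fingers": -0.5},{"slide": [0,0,0],"delta_rot": [0,0,-1],"fingers": -0.5}])

```text
time_s: 2.1
tcp_pos: [0.5915, 0.0957, 0.2021]
eef_rot: [180.0, 0.0, -8.2]
contact_force: [-0.5, 0.0, 0.2]
gripper_width: 0.0219
gripper_force: 0.0
```

Call:
play_rows(rows=[{"slide": [0,0,0],"delta_rot": [0,0,-1],"fingers": -0.5},{"slide": [0,0,0],"delta_rot": [0,0,-1],"fingers": -0.5},{"slide": [0,0,0],"delta_rot": [0,0,-1],"fingers": -0.5},{"slide": [0,0,0],"delta_rot": [0,0,-1],"fingers": -0.5},{"slide": [0,0,0],"delta_rot": [0,0,-1],"fingers": -0.5},{"slide": [0,0,0],"delta_rot": [0,0,-1],"fingers": -0.5},{"slide": [0,0,0],"delta_rot": [0,0,-1],"fingers": -0.5},{"slide": [0,0,0],"delta_rot": [0,0,-1],"fingers": -0.5}])

```text
time_s: 3.1
tcp_pos: [0.5915, 0.0958, 0.2021]
eef_rot: [-180.0, 0.0, 28.5]
contact_force: [0.0, -0.3, 0.2]
gripper_width: 0.022
gripper_force: 0.0
```

```bash
python3 -c "
from h import *;go((52,-5),.086)
from plant import r
print(r.get_state()['joints'])
c=r.capture('wrist');cv2.imwrite('pics/w1.png',c['image']);print(c['T_tool_cam'],c['fx'],c['cx'],c['cy'])"
```

```text
t 3.1 tray [53.6  0.1] z 0.2021 rot [-1.7999e+02  5.0000e-02  2.8520e+01] w 0.021982630455769554 F [ 0.  -0.3  0.2]
shift/0.15 [-0.01   0.034  0.774] yawerr rad -0.0062
[ 2.78639959e+01  1.44685882e+01 -1.12398176e+01 -1.11094649e-02
 -6.43375552e+01  9.06622166e+01]
[[ 3.14234995e-04 -9.50802201e-01 -3.09798445e-01  8.45354865e-02]
 [ 9.99999948e-01  3.20559599e-04  3.04914570e-05 -4.60759293e-04]
 [ 7.03175209e-05 -3.09798438e-01  9.50802252e-01 -1.58711138e-01]
 [ 0.00000000e+00  0.00000000e+00  0.00000000e+00  1.00000000e+00]] 382.59932008002363 314.00428919737936 237.01396633300527
```

View pics/w1.png

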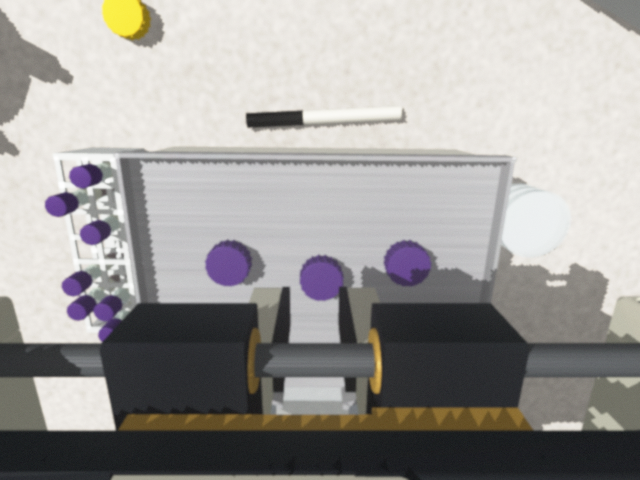

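The wrist view shows caps at (229,263), (322,277) and (407,263), with the tray's back rim corners at about (120,152) and (511,157). I'll check these against the top view.

```bash
cat >> h.py <<'E'
def wcam():
    from plant import r
    s=r.get_state();c=dict(r.capture("wrist"));M=np.eye(4);M[:3,:3]=Ro.from_euler("xyz",s["eef_rot"],degrees=True).as_matrix();M[:3,3]=s["tcp_pos"]
    M=np.linalg.inv(M@np.array(c["T_tool_cam"]));c["R"]=M[:3,:3];c["t"]=M[:3,3];return c
E
python3 - <<'E'
from h import *
c=wcam()
for p,a in purple(c["image"],700):
    X=ray(c,*p,.096);print(p.round(0),a,X.round(4),(T(X)*1000).round(1))
for u,v in[(120,152),(511,157),(315,155)]: print((T(ray(c,u,v,.092))*1000).round(1))
E
```

```text
[228. 263.] 1543 [0.541  0.1418 0.096 ] [30.7 64.5]
[407. 263.] 1564 [0.6048 0.0248 0.096 ] [ 31.7 -68.8]
[321. 278.] 1490 [0.5636 0.0751 0.096 ] [19.2 -5. ]
[ 97. 312.] 1211 [0.4548 0.2139 0.096 ] [-11.2 168.7]
[110.7 134.8]
[ 110.  -135.1]
[110.    0.5]
```

```bash
python3 -c "
from h import *
a=np.load('tray.npy');a[:2]=W((.002,0));np.save('tray.npy',a);go((52,-5),.086)"
```

```text
t 3.2 tray [51.6  0.1] z 0.2022 rot [-1.7999e+02  4.0000e-02  2.8420e+01] w 0.022029371924874693 F [0.2 0.3 0. ]
shift/0.15 [0.003 0.034 0.775] yawerr rad -0.0044
```

Call:
play_rows(rows=[{"slide": [0,0.034,0.25],"delta_rot": [0,0,0],"fingers": -0.5},{"slide": [0,0,0.25],"delta_rot": [0,0,0],"fingers": -0.5},{"slide": [0,0,0.2],"delta_rot": [0,0,0],"fingers": -0.5},{"slide": [0,0,0.075],"delta_rot": [0,0,0],"fingers": -0.5},{"slide": [-0.04,0,0],"delta_rot": [0,0,0],"fingers": -0.5},{"slide": [-0.05,0,0],"delta_rot": [0,0,0],"fingers": -0.5},{"slide": [-0.08,-0.005,0],"delta_rot": [0,0,0],"fingers": -0.5},{"slide": [-0.08,-0.005,0],"delta_rot": [0,0,0],"fingers": -0.5}])

```text
time_s: 4.2
tcp_pos: [0.5599, 0.0746, 0.0872]
eef_rot: [180.0, -0.1, 28.4]
contact_force: [-0.1, 0.1, 0.6]
gripper_width: 0.0219
gripper_force: 0.1
```

```bash
python3 - <<'E'
from h import *
go((-62,0),.086)
from plant import r
c=r.capture("top")
cv2.imwrite("pics/t2.png",cv2.resize(c["image"][140:340,235:455],None,fx=3,fy=3))
for p,a in purple(c["image"],20): 
    X=T(ray(c,*p,.095))*1000
    if abs(X[1])<125:print(p.round(0),a,X.round(1))
E
```

```text
t 4.2 tray [13.7 -3.7] z 0.0872 rot [ 1.800e+02 -8.000e-02  2.836e+01] w 0.021941215755716233 F [-0.1  0.1  0.6]
shift/0.15 [-0.505 -0.026  0.007] yawerr rad -0.0034
[411. 226.] 194 [ -40.1 -103.7]
[361. 240.] 48 [-18.   -3.7]
```

View pics/t2.png

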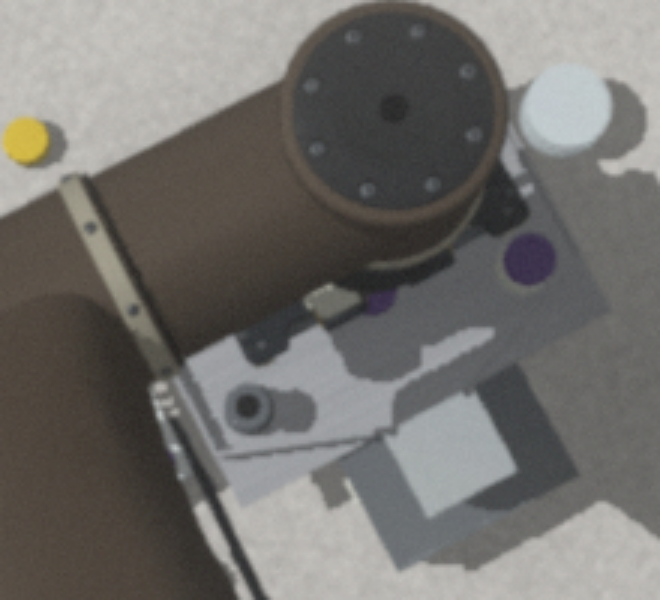

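The cap is seated in front of the fork at about (378,300) in the crop, and the jar and decapper haven't moved. I'll keep pushing.

Call:
play_rows(rows=[{"slide": [-0.08,-0.003,0.005],"delta_rot": [0,0,0],"fingers": -0.5},{"slide": [-0.08,-0.004,0],"delta_rot": [0,0,0],"fingers": -0.5},{"slide": [-0.08,-0.004,0],"delta_rot": [0,0,0],"fingers": -0.5},{"slide": [-0.08,-0.004,0],"delta_rot": [0,0,0],"fingers": -0.5},{"slide": [-0.08,-0.004,0],"delta_rot": [0,0,0],"fingers": -0.5},{"slide": [-0.08,-0.004,0],"delta_rot": [0,0,0],"fingers": -0.5},{"slide": [-0.04,0,0],"delta_rot": [0,0,0],"fingers": -0.5},{"slide": [-0.03,0,0],"delta_rot": [0,0,0],"fingers": -0.5}])

```text
time_s: 5.25
tcp_pos: [0.4861, 0.0386, 0.0857]
eef_rot: [180.0, -0.0, 28.4]
contact_force: [-0.8, 0.2, 0.6]
gripper_width: 0.0219
gripper_force: 0.1
```

```bash
cat > look.py <<'E'
from h import *
import sys
go((float(sys.argv[1]),float(sys.argv[2])),float(sys.argv[3]))
from plant import r
for n in("top","side"):
    c=r.capture(n)
    for p,a in purple(c["image"],20):
        X=T(ray(c,*p,.092))*1000
        if abs(X[1])<125 and abs(X[0])<190:print(n,p.round(0),a,X.round(1))
cv2.imwrite("pics/last.png",cv2.resize(c["image"][200:380,210:450],None,fx=3,fy=3))
E
python3 look.py -80 0 .086
```

```text
t 5.25 tray [-68.4  -0.6] z 0.0857 rot [ 1.800e+02 -2.000e-02  2.838e+01] w 0.021935916202558126 F [-0.8  0.2  0.6]
shift/0.15 [-0.078 -0.004 -0.002] yawerr rad -0.0037
top [377. 199.] 22 [ 39.6 -71.1]
top [318. 235.] 118 [31.6 65.9]
side [377. 278.] 505 [ -0.5 -82.3]
side [311. 296.] 291 [-96.8  -3.9]
```

Call:
play_rows(rows=[{"slide": [-0.04,0,0],"delta_rot": [0,0,0],"fingers": -0.5},{"slide": [-0.03,0,0],"delta_rot": [0,0,0],"fingers": -0.5},{"slide": [-0.015,0,0],"delta_rot": [0,0,0],"fingers": -0.5},{"slide": [0,0,0],"delta_rot": [0,0,0],"fingers": -0.5}])

```text
time_s: 5.85
tcp_pos: [0.475, 0.0326, 0.0856]
eef_rot: [180.0, -0.0, 28.4]
contact_force: [0.6, -0.0, -0.4]
gripper_width: 0.0218
gripper_force: 0.0
```

```bash
python3 look.py 62 65 .18
```

```text
t 5.85 tray [-81.   -0.6] z 0.0856 rot [180.    -0.    28.37] w 0.021781573514791427 F [ 0.6 -0.  -0.4]
shift/0.15 [ 0.955 -0.434 -0.629] yawerr rad -0.0036
top [379. 204.] 172 [ 28.8 -70.1]
top [320. 237.] 200 [26.  65.8]
top [385. 297.] 75 [-137.8    9.6]
side [377. 278.] 510 [ -0.2 -82. ]
```

View pics/last.png

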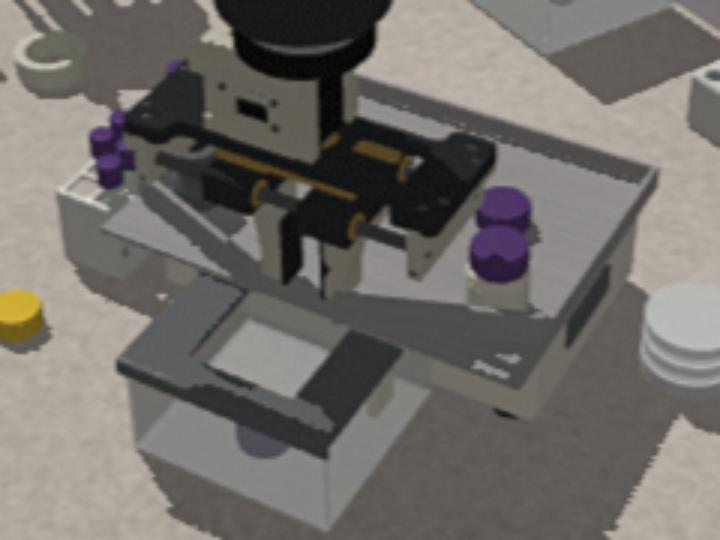

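The first cap is in the tub, seen through its wall at (262,435). Now cap A.

Call:
play_rows(rows=[{"slide": [0.1,0,-0.1],"delta_rot": [0,0,0],"fingers": -0.5},{"slide": [0,0,-0.3],"delta_rot": [0,0,0],"fingers": -0.5},{"slide": [0.1,-0.03,-0.23],"delta_rot": [0,0,0],"fingers": -0.5},{"slide": [0.25,-0.13,0],"delta_rot": [0,0,0],"fingers": -0.5},{"slide": [0.3,-0.14,0],"delta_rot": [0,0,0],"fingers": -0.5},{"slide": [0.2,-0.134,0],"delta_rot": [0,0,0],"fingers": -0.5},{"slide": [0,0,0.25],"delta_rot": [0,0,0],"fingers": -0.5},{"slide": [0,0,0.2],"delta_rot": [0,0,0],"fingers": -0.5}])

```text
time_s: 6.95
tcp_pos: [0.5694, 0.1582, 0.1111]
eef_rot: [-180.0, 0.0, 28.4]
contact_force: [0.3, -0.8, 0.3]
gripper_width: 0.0217
gripper_force: 0.0
```

```bash
python3 look.py 56 66 .086
```

```text
t 6.95 tray [61.5 65.5] z 0.1111 rot [-1.7999e+02  4.0000e-02  2.8400e+01] w 0.021702012969372228 F [ 0.3 -0.8  0.3]
shift/0.15 [-0.037 -0.003  0.167] yawerr rad -0.0041
top [380. 205.] 163 [ 26.3 -69.6]
top [411. 226.] 181 [ -40.  -104.1]
top [320. 237.] 182 [26.1 65.9]
top [383. 295.] 92 [-132.     9.3]
side [312. 249.] 226 [18.8 61.4]
side [377. 278.] 518 [ -0.4 -81.7]
```

Call:
play_rows(rows=[{"slide": [0,0,0.12],"delta_rot": [0,0,0],"fingers": -0.5},{"slide": [-0.02,0,0.047],"delta_rot": [0,0,0],"fingers": -0.5},{"slide": [-0.05,0,0],"delta_rot": [0,0,0],"fingers": -0.5},{"slide": [-0.05,0,0],"delta_rot": [0,0,0],"fingers": -0.5},{"slide": [-0.06,0.03,0],"delta_rot": [0,0,0],"fingers": -0.5},{"slide": [-0.08,0.045,0],"delta_rot": [0,0,0],"fingers": -0.5},{"slide": [-0.08,0.045,0],"delta_rot": [0,0,0],"fingers": -0.5}])

```text
time_s: 7.92
tcp_pos: [0.5326, 0.1167, 0.0878]
eef_rot: [-180.0, -0.0, 28.4]
contact_force: [-0.2, -0.4, 0.3]
gripper_width: 0.0221
gripper_force: 0.1
```

```bash
python3 look.py -66 0 .086
```

```text
t 7.925 tray [ 9.5 46.3] z 0.0878 rot [-1.800e+02 -2.000e-02  2.837e+01] w 0.022123672458349685 F [-0.2 -0.4  0.3]
shift/0.15 [-0.505  0.307  0.012] yawerr rad -0.0035
top [381. 204.] 131 [ 27.4 -74.3]
top [411. 226.] 185 [ -39.9 -104.1]
top [340. 254.] 36 [-22.6  47.3]
top [383. 294.] 122 [-131.6    9. ]
side [310. 264.] 248 [-21.4  41.7]
side [377. 278.] 522 [ -0.1 -81.6]
```

Call:
play_rows(rows=[{"slide": [-0.08,0.05,0.01],"delta_rot": [0,0,0],"fingers": -0.5},{"slide": [-0.08,0.05,0],"delta_rot": [0,0,0],"fingers": -0.5},{"slide": [-0.08,0.05,0],"delta_rot": [0,0,0],"fingers": -0.5},{"slide": [-0.08,0.05,0],"delta_rot": [0,0,0],"fingers": -0.5},{"slide": [-0.08,0.05,0],"delta_rot": [0,0,0],"fingers": -0.5},{"slide": [-0.06,0.04,0],"delta_rot": [0,0,0],"fingers": -0.5},{"slide": [-0.03,0.015,0],"delta_rot": [0,0,0],"fingers": -0.5}])

```text
time_s: 8.9
tcp_pos: [0.49, 0.0418, 0.0861]
eef_rot: [180.0, -0.0, 28.3]
contact_force: [0.6, -0.4, -0.3]
gripper_width: 0.0219
gripper_force: 0.0
```

```bash
python3 look.py -81 0 .086
```

```text
t 8.9 tray [-63.4   0.4] z 0.0861 rot [ 1.800e+02 -1.000e-02  2.835e+01] w 0.02194455073261841 F [ 0.6 -0.4 -0.3]
shift/0.15 [-0.117  0.002  0.001] yawerr rad -0.0031
top [383. 295.] 140 [-132.4    9.4]
side [377. 278.] 513 [ -0.4 -82. ]
side [312. 294.] 285 [-91.9  -3. ]
```

Call:
play_rows(rows=[{"slide": [-0.05,0,0],"delta_rot": [0,0,0],"fingers": -0.5},{"slide": [-0.04,0,0],"delta_rot": [0,0,0],"fingers": -0.5},{"slide": [-0.027,0,0],"delta_rot": [0,0,0],"fingers": -0.5},{"slide": [0,0,0],"delta_rot": [0,0,0],"fingers": -0.5}])

```text
time_s: 9.5
tcp_pos: [0.4745, 0.034, 0.0861]
eef_rot: [-180.0, -0.0, 28.4]
contact_force: [0.9, -1.2, 0.0]
gripper_width: 0.0218
gripper_force: 0.0
```

```bash
python3 look.py 62 -70 .18
```

```text
t 9.5 tray [-80.7   0.8] z 0.0861 rot [-180.     -0.     28.38] w 0.0217535520517693 F [ 0.9 -1.2  0. ]
shift/0.15 [ 0.95   0.476 -0.626] yawerr rad -0.0037
top [379. 204.] 172 [ 29.1 -70.2]
top [385. 297.] 72 [-138.     9.5]
side [377. 278.] 516 [  0.  -81.8]
side [309. 323.] 140 [-154.3  -35.1]
```

View pics/last.png

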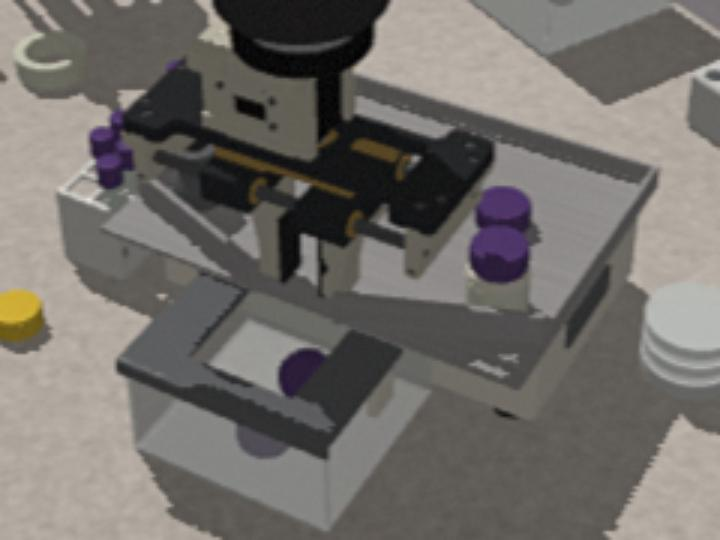

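The second cap shows through the slot at (305,372). I'll lift away and confirm it's down on the tub floor before touching cap C.

Call:
play_rows(rows=[{"slide": [0.1,0,-0.1],"delta_rot": [0,0,0],"fingers": -0.5},{"slide": [0,0,-0.3],"delta_rot": [0,0,0],"fingers": -0.5},{"slide": [0.1,0.03,-0.23],"delta_rot": [0,0,0],"fingers": -0.5},{"slide": [0.25,0.14,0],"delta_rot": [0,0,0],"fingers": -0.5},{"slide": [0.3,0.15,0],"delta_rot": [0,0,0],"fingers": -0.5},{"slide": [0.2,0.155,0],"delta_rot": [0,0,0],"fingers": -0.5}])

```text
time_s: 10.35
tcp_pos: [0.636, 0.0394, 0.1803]
eef_rot: [180.0, -0.0, 28.4]
contact_force: [0.4, 0.5, 0.5]
gripper_width: 0.0219
gripper_force: 0.0
```

```bash
python3 look.py 62 -70 .086; python3 - <<'E'
from h import *
from plant import r
c=r.capture("side");d=r.capture("top")
for z in(.012,.03,.05,.07):
    print(z,[(T(ray(c,*p,z))*1000).round(0) for p,a in purple(c["image"],20) if 270<p[0]<330 and p[1]>285],[(T(ray(d,*p,z))*1000).round(0) for p,a in purple(d["image"],20) if p[1]>280 and p[0]>340])
cv2.imwrite("pics/t5.png",cv2.resize(d["image"][240:340,330:450],None,fx=5,fy=5))
E
```

```text
t 10.35 tray [ 64.2 -70.7] z 0.1803 rot [ 1.7999e+02 -1.0000e-02  2.8400e+01] w 0.021859318616392585 F [0.4 0.5 0.5]
shift/0.15 [-0.015 -0.005  0.628] yawerr rad -0.0041
top [380. 205.] 202 [ 26.9 -69.9]
top [411. 226.] 168 [ -39.5 -104.4]
top [379. 279.] 27 [-101.4    1.3]
top [384. 294.] 130 [-131.7    7.8]
side [377. 278.] 521 [ -0.  -81.6]
side [308. 325.] 102 [-159.7  -35. ]
0.012 [array([-91.,   9.])] [array([-133.,    0.])]
0.03 [array([-106.,   -1.])] [array([-133.,    2.])]
0.05 [array([-123.,  -12.])] [array([-133.,    4.])]
0.07 [array([-141.,  -23.])] [array([-133.,    5.])]
```

View pics/t5.png

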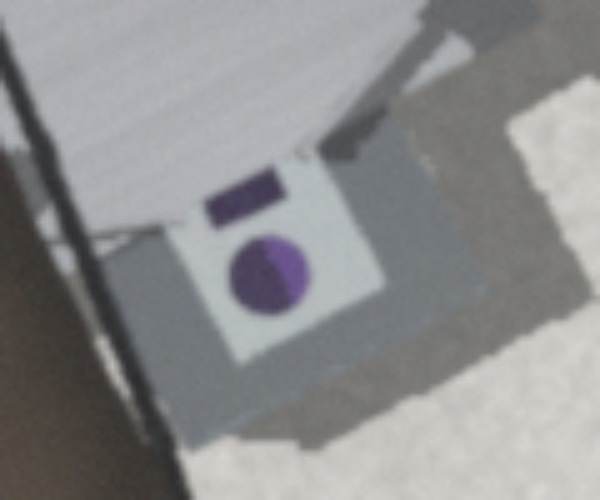

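The second cap is standing on edge on the tub floor at (245,198), centre z about 0.02–0.03, so it's well inside. Now cap C.

Call:
play_rows(rows=[{"slide": [-0.015,0,0.28],"delta_rot": [0,0,0],"fingers": -0.5},{"slide": [0,0,0.23],"delta_rot": [0,0,0],"fingers": -0.5},{"slide": [-0.02,0,0.118],"delta_rot": [0,0,0],"fingers": -0.5},{"slide": [-0.05,0,0],"delta_rot": [0,0,0],"fingers": -0.5},{"slide": [-0.05,0,0],"delta_rot": [0,0,0],"fingers": -0.5},{"slide": [-0.06,-0.03,0],"delta_rot": [0,0,0],"fingers": -0.5},{"slide": [-0.08,-0.05,0],"delta_rot": [0,0,0],"fingers": -0.5},{"slide": [-0.08,-0.05,0],"delta_rot": [0,0,0],"fingers": -0.5}])

```text
time_s: 11.55
tcp_pos: [0.5769, 0.0311, 0.0868]
eef_rot: [180.0, -0.0, 28.4]
contact_force: [0.8, 0.1, 1.3]
gripper_width: 0.022
gripper_force: 0.1
```

```bash
python3 look.py -64 0 .086
```

```text
t 11.55 tray [  8.2 -50.1] z 0.0868 rot [ 1.800e+02 -4.000e-02  2.837e+01] w 0.022000039058558688 F [0.8 0.1 1.3]
shift/0.15 [-0.48  -0.336  0.005] yawerr rad -0.0036
top [411. 226.] 204 [ -39.6 -104.2]
top [384. 231.] 42 [-22.9 -52.8]
top [379. 279.] 47 [-101.7    2. ]
top [384. 294.] 146 [-132.     8.4]
side [356. 280.] 272 [-22.6 -51.8]
side [376. 285.] 294 [-16.7 -88.2]
side [308. 325.] 106 [-159.5  -35.3]
```

Call:
play_rows(rows=[{"slide": [-0.08,-0.055,0.005],"delta_rot": [0,0,0],"fingers": -0.5},{"slide": [-0.08,-0.055,0],"delta_rot": [0,0,0],"fingers": -0.5},{"slide": [-0.08,-0.055,0],"delta_rot": [0,0,0],"fingers": -0.5},{"slide": [-0.08,-0.055,0],"delta_rot": [0,0,0],"fingers": -0.5},{"slide": [-0.08,-0.055,0],"delta_rot": [0,0,0],"fingers": -0.5},{"slide": [-0.06,-0.04,0],"delta_rot": [0,0,0],"fingers": -0.5},{"slide": [-0.03,-0.02,0],"delta_rot": [0,0,0],"fingers": -0.5}])

```text
time_s: 12.52
tcp_pos: [0.4888, 0.0403, 0.0857]
eef_rot: [180.0, -0.0, 28.4]
contact_force: [0.5, -0.4, -0.1]
gripper_width: 0.0219
gripper_force: 0.0
```

```bash
python3 look.py -81 0 .086
```

```text
t 12.525 tray [-65.2  -0.3] z 0.0857 rot [ 1.800e+02 -2.000e-02  2.839e+01] w 0.021918923962256903 F [ 0.5 -0.4 -0.1]
shift/0.15 [-0.106 -0.003 -0.002] yawerr rad -0.004
top [383. 295.] 142 [-132.3    9.2]
side [376. 284.] 296 [-16.5 -88.3]
side [311. 295.] 290 [-93.5  -2.9]
side [308. 325.] 109 [-159.9  -35.4]
```

Call:
play_rows(rows=[{"slide": [-0.05,0,0],"delta_rot": [0,0,0],"fingers": -0.5},{"slide": [-0.04,0,0],"delta_rot": [0,0,0],"fingers": -0.5},{"slide": [-0.018,0,0],"delta_rot": [0,0,0],"fingers": -0.5},{"slide": [0,0,0],"delta_rot": [0,0,0],"fingers": -0.5},{"slide": [0.1,0,-0.1],"delta_rot": [0,0,0],"fingers": -0.5},{"slide": [0,0,-0.3],"delta_rot": [0,0,0],"fingers": -0.5},{"slide": [0.2,0,-0.23],"delta_rot": [0,0,0],"fingers": -0.5},{"slide": [0.2,0,0],"delta_rot": [0,0,0],"fingers": -0.5}])

```text
time_s: 13.62
tcp_pos: [0.5438, 0.0692, 0.1837]
eef_rot: [179.9, -0.4, 28.4]
contact_force: [0.1, -1.2, -0.6]
gripper_width: 0.0218
gripper_force: 0.0
```

```bash
python3 look.py 0 0 .2; python3 - <<'E'
from h import *
from plant import r
c=r.capture("side")["image"][210:380,210:450];d=r.capture("top")["image"][170:340,230:450]
cv2.imwrite("pics/f.png",np.hstack([cv2.resize(c,(400,283)),cv2.resize(d,(366,283))]))
E
```

```text
t 13.625 tray [-3.1 -0.9] z 0.1837 rot [179.95  -0.37  28.4 ] w 0.02181670992889812 F [ 0.1 -1.2 -0.6]
shift/0.15 [ 0.021 -0.006 -0.109] yawerr rad -0.004
top [411. 226.] 184 [ -40.5 -103.7]
top [379. 279.] 49 [-101.9    2.7]
top [384. 293.] 172 [-130.8    6.4]
side [376. 285.] 292 [-16.8 -88.3]
side [306. 326.] 123 [-161.6  -33.8]
```

View pics/f.png

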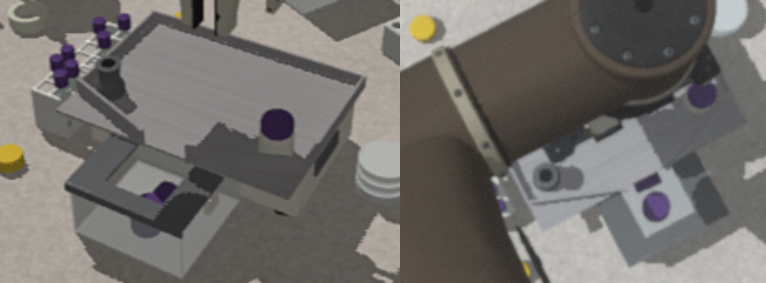

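The deck is clear. All three caps are in the tub, one on edge at (648,183) and two stacked at (655,207). The jar at (277,130) and decapper at (108,78) are upright where they were, and the gripper is clear. I'll let things settle, then hand in.

Call:
play_rows(rows=[{"slide": [0,0,0],"delta_rot": [0,0,0],"fingers": -0.5},{"slide": [0,0,0],"delta_rot": [0,0,0],"fingers": -0.5},{"slide": [0,0,0],"delta_rot": [0,0,0],"fingers": -0.5},{"slide": [0,0,0],"delta_rot": [0,0,0],"fingers": -0.5}])

```text
time_s: 14.32
tcp_pos: [0.541, 0.0681, 0.1801]
eef_rot: [180.0, -0.0, 28.4]
contact_force: [-0.7, -0.1, -0.9]
gripper_width: 0.0219
gripper_force: 0.0
```

```bash
python3 -c "
from plant import r
print(r.close_job())"
```

```text
the job is handed in; nothing more can be done
None
```

All three caps went through the gate one at a time and are in the tub, the jar and decapping tool are still standing where they were, and I handed the job in at about 14 s (no verdict was returned).

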